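Pack the film-developing caddy

TASK

Pack the grey caddy for developing the exposed film: put the film reel in the yellow cup, the black film can in the red cup, the loupe in the blue cup and the dropper bottle that stands among them in the green cup, each set down gently, not dropped, and standing upright on the cup's floor. Leave the pale film can and the lens case, which do not belong in the caddy, standing where they are.

Things in the scene. Friction and masses are not known exactly. Their poses are not given: they have to be found in the camera images.
- reel: Film reel: a pale spool of two flat flanges with black rings, 66 mm across and 2 mm thick (at 0 to 2 and 38 to 40 mm height), on a 30 mm hub; 40 mm high, 45 g. Grip it from above across the upper flange's 66 mm. Origin: centre of its underside, on the bench; z up along its axis. Loose, stands upright, round: any yaw will do.
- black_can: Film can, all black, cap included: 34 mm across the cap (top 7 mm), 31 mm across the body, 51 mm high, 30 g. Origin: centre of its underside, on the bench; z up along its axis. Loose, stands upright, round: any yaw will do.
- loupe: Film loupe: black upper part with an eyepiece hollow in the top, 42 mm across from 22 to 48 mm height; narrower clear foot, 40 mm, below. 48 mm high, 70 g. Origin: centre of its underside, on the bench; z up along its axis. Loose, stands upright, round: any yaw will do.
- dropper: Amber-coloured dropper bottle with black dropper top: body 32 mm across up to 62 mm height, collar 21 mm across up to 72 mm, then a bulb 13 mm across up to 96 mm. 60 g. Stands among the scattered things at the front (a like one far back by the timer belongs to the room). Origin: centre of its underside, on the bench; z up along its axis. Loose, stands upright, round: any yaw will do.
- pale_can: Film can like the black one (34 mm across, 51 mm high) but pale grey-white with a grey cap. Does not belong in the caddy. Origin: centre of its underside, on the bench; z up along its axis. Loose, stands upright, round: any yaw will do.
- lens_case: Lens case, resembles the loupe but wider: 54 mm across, 42 mm high, clear body with a plain flat-topped black lid. Does not belong in the caddy. Origin: centre of its underside, on the bench; z up along its axis. Loose, stands upright, round: any yaw will do.
- yellow_cup: Round yellow plastic cup that stands in the grey caddy and stays put (it is fixed there): inner diameter 90 mm, wall 4 mm, 18 mm high, open on top. Origin: centre of its underside, 6 mm above the bench; the inside floor is 4 mm above the origin and the rim 18 mm above it; z up. Place of the reel. The four cups stand two by two, 116 mm centre to centre, in a fixed grey tray, 240 mm square, 22 mm high, which varies in place and yaw; any cup may stand in any corner.
- red_cup: Round red plastic cup that stands in the grey caddy and stays put (it is fixed there): inner diameter 58 mm, wall 4 mm, 18 mm high, open on top. Origin: centre of its underside, 6 mm above the bench; the inside floor is 4 mm above the origin and the rim 18 mm above it; z up. Place of the black film can. Tall shelving stands behind the caddy, from x = 0.70 and left of y = 0.1.
- blue_cup: Round blue plastic cup that stands in the grey caddy and stays put (it is fixed there): inner diameter 66 mm, wall 4 mm, 18 mm high, open on top. Origin: centre of its underside, 6 mm above the bench; the inside floor is 4 mm above the origin and the rim 18 mm above it; z up. Place of the loupe.
- green_cup: Round green plastic cup that stands in the grey caddy and stays put (it is fixed there): inner diameter 56 mm, wall 4 mm, 18 mm high, open on top. Origin: centre of its underside, 6 mm above the bench; the inside floor is 4 mm above the origin and the rim 18 mm above it; z up. Place of the dropper.
There are look-alikes about, which are no part of the job. What is shaped like the dropper but turquoise is not meant.

How it is judged (in metres and radians):
At the end, for the whole second after the job is handed in: Reel in yellow, black can in red, loupe in blue, dropper in green cup: each within 14 mm of the cup's centre, base on its floor (1 to 8 mm above its origin), upright within 0.12 rad, slower than 0.02 m/s. Pale can and lens case upright (0.12 rad), within 30 mm of their start (horizontal distance between reel and yellow_cup below 0.014 m and z of reel in the frame of yellow_cup between 0.001 and 0.008 m and angle between each of reel, black_can, loupe, dropper, pale_can, lens_case's own z axis and vertical below 0.12 rad and linear speed of each of reel, black_can, loupe, dropper below 0.02 m/s and horizontal distance between black_can and red_cup below 0.014 m and z of black_can in the frame of red_cup between 0.001 and 0.008 m and horizontal distance between loupe and blue_cup below 0.014 m and z of loupe in the frame of blue_cup between 0.001 and 0.008 m and horizontal distance between dropper and green_cup below 0.014 m and z of dropper in the frame of green_cup between 0.001 and 0.008 m and distance of each of pale_can, lens_case from where it was at the start of the episode below 0.03 m); the robot touches nothing.
It fails at once if a thing is dropped or slammed into its cup (faster than 0.7 m/s within 50 mm above the cup) ((horizontal distance between reel and yellow_cup below 0.05 m and z of reel in the frame of yellow_cup below 0.05 m and linear speed of reel above 0.7 m/s) or (horizontal distance between black_can and red_cup below 0.05 m and z of black_can in the frame of red_cup below 0.05 m and linear speed of black_can above 0.7 m/s) or (horizontal distance between loupe and blue_cup below 0.05 m and z of loupe in the frame of blue_cup below 0.05 m and linear speed of loupe above 0.7 m/s) or (horizontal distance between dropper and green_cup below 0.05 m and z of dropper in the frame of green_cup below 0.05 m and linear speed of dropper above 0.7 m/s)).
It fails at once if the pale film can or the lens case is carried off, pushed more than 30 mm or knocked over (distance of any of pale_can, lens_case from where it was at the start of the episode above 0.03 m or angle between any of pale_can, lens_case's own z axis and vertical above 0.5 rad).
It also fails if it takes over 125 s, if anything falls off the work surface, if the arm or the gripper's body presses on something with over 40 N, if the wrist force passes 120 N, or if a joint passes its speed limit or range.

ROBOT

A 7-joint arm with a two-finger parallel gripper is mounted at the origin on a cart in front of the work surface, level with it; the furniture and walls round the work are solid. World frame = base frame: x ahead of the robot, y to its left, z up, the work surface at z = 0. Lengths are in m, angles in degrees, forces in N, time in s.
With the tool pointing down it reaches from about 0.425 to 1.025 m from the base axis. Payload 9.4 kg.
Tool frame: the origin (TCP) lies midway between the tips of the shut fingers; the grasp point (between the pads) lies bot.grasp_offset behind it (bot.grasp_offset is the distance from the TCP to the grasp point, in m); z points along the fingers, x is the direction in which the jaws open and shut, and the axes are right-handed (so a half turn about z gives the same grasp; the last joint's range is limited). The gripper opens to 93 mm and grips with 3 to 60 N. Pads are 15 mm wide; open, the fingers measure 128 mm over their backs; the gripper's body (75 mm by 188 mm) begins 65 mm behind the grasp point.
Start: joints at [63.043, 34.337, -0.143, 91.639, 0.103, 54.024, -4.572], TCP at [0.278, -0.67, 0.219] pointing down, gripper open.
Joint ranges: [-147.43, 147.43], [-19.82, 112.94], [-74.19, 73.91], [6.32, 146.72], [-59.91, 239.91], [6.04, 106.73], [-150.56, 150.56]. Speed limits (degrees/s): [127.2, 127.2, 172.46, 172.46, 180, 180, 180].

INTERFACE

Orientations are given as [roll, pitch, yaw] about the fixed x, y, z axes, in that order (R = Rz(yaw) Ry(pitch) Rx(roll)).
In Python, from plant import bot gives the robot as it stands.
- The arm moves only by the shell command python3 -m inch 'ROWS'. ROWS is JSON, a list of rows, each a list of 5 numbers: the shift along the tool's x, y, z in cm, then the turn about the tool's z in degrees, then the closure, from -1 (fully open) to 1 (shut). A call has exactly 8 rows; each row shifts and turns the commanded pose from where the row before left it, along the tool's axes as they then stand; what a row does not reach is not made up. A row lasts 1/8 s, in which the tool goes at most 62.5 mm and 10.7 degrees, less where a joint would pass 70% of its speed; a pose out of reach is approached as far as the arm can. A call with a gripper value outside its range is refused whole. The fingers move at their own pace and stop on an object; the grip force is fixed at half the most. Time passes only in rows, so rows that do not move let the fingers close, or fill a call up. It gives the time, the measured TCP pose, the force and the opening at its end, in the units of the state.
- bot.read_state(): the state, without advancing time (a new reading comes with each control period).
- bot.camera(name): name is "scene" or "top"; returns the picture (420x560x3 uint8, red, green, blue); there is no depth.
- bot.camera_params(name): a dict with "fx", "fy", "cx", "cy" (pixels), "distortion" ([k1, k2, p1, p2, k3] as OpenCV has them; the pictures are not rectified), "view" (4x4, takes a point from world to camera coordinates). Camera axes: x right, y up, looking along -z (the intrinsics and any distortion apply to the point x, -y, -z); pixel columns grow to the right and rows downward; lengths in m; the calibration is good to about 2 mm. A picture is of the moment at which its call begins. camera_params takes no time and is no camera call.
- bot.finish_job(): hands the job in, once; it reports no verdict.
The state is a dict: "t": time; "qpos": joint angles; "qvel": joint speeds; "joint_torque": joint torques, N m; "tool_pos": TCP position; "eef_rot": TCP orientation; "force": force on the tool from outside, world axes, zero at the start; "torque": the same for the moment, N m; "finger_gap": finger opening in m.
Only numpy, scipy, OpenCV 4.12 (cv2) and the standard library are available. Lean on these libraries where they do the work, as an engineer would, in place of code of your own. Each camera call takes 0.05 s, during which the arm holds its last target.

## Working session

There is one attempt and no reset: what is moved stays moved. The work goes in short steps, Python scripts to look and compute and a shell command to move; the robot and the scene stay as the last step left them, time stands still between calls to the robot, and variables do not carry over. Pictures are saved under pics/ and viewed, and the job is handed in when it is done.

```bash
ls; mkdir -p pics; python3 - <<'E'
from plant import bot
import cv2, numpy as np
s=bot.read_state(); print({k:np.round(v,3).tolist() for k,v in s.items()}, bot.grasp_offset)
for n in("scene","top"):
    im=bot.camera(n); cv2.imwrite(f"pics/{n}0.png",im[:,:,::-1]); 
    p=bot.camera_params(n); print(n,{k:np.round(v,4).tolist() for k,v in p.items()})
E
```

```text
pics
{'t': 0.0, 'qpos': [63.042, 34.385, -0.145, 91.679, 0.105, 54.025, -4.575], 'qvel': [0.082, 0.048, 0.083, 0.079, -0.067, -0.031, -0.041], 'joint_torque': [-0.0, -76.506, 1.497, -25.235, -0.052, 0.017, 0.0], 'tool_pos': [0.278, -0.669, 0.218], 'eef_rot': [179.99, 0.089, -67.436], 'force': [0.043, -0.376, 0.082], 'torque': [-0.0, 0.005, -0.035], 'finger_gap': 0.093} 0.0188
scene {'fx': 402.0678, 'fy': 402.0678, 'cx': 281.5967, 'cy': 208.2627, 'distortion': [-0.0231, 0.0, 0.0, 0.0, 0.0], 'view': [[0.7542, -0.6566, 0.0111, -0.4337], [0.2566, 0.3101, 0.9154, -0.1667], [-0.6045, -0.6875, 0.4024, -0.6305], [0.0, 0.0, 0.0, 1.0]]}
top {'fx': 503.5572, 'fy': 503.5572, 'cx': 273.599, 'cy': 208.9329, 'distortion': [-0.161, 0.0, 0.0, 0.0, 0.0], 'view': [[0.006, -1.0, -0.0013, -0.0446], [0.9968, 0.0059, 0.0795, -0.5369], [-0.0795, -0.0018, 0.9968, -1.3032], [0.0, 0.0, 0.0, 1.0]]}
```

View pics/scene0.png

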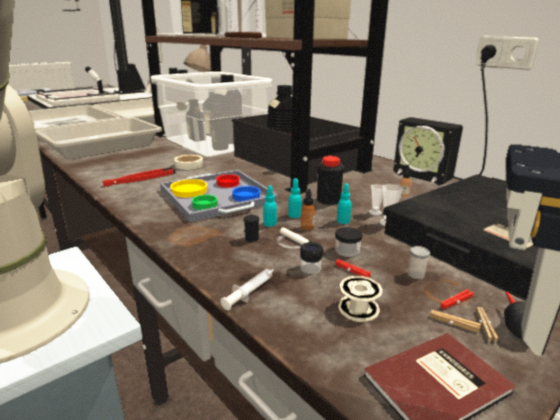

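View pics/top0.png

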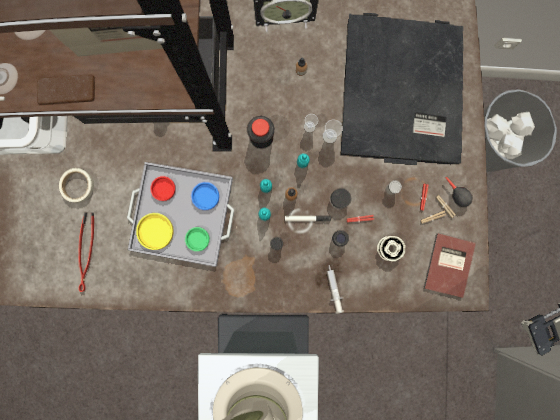

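Top view: reel (391,248), black can (277,243), two black discs (340,199) and (340,239), amber dropper (292,194), another amber one by the timer (301,66), turquoise ones (266,186), (264,214) and (303,160), pale can (395,187). The cups are at yellow (155,231), red (163,188), blue (205,196) and green (197,239). I'll enlarge these to confirm.

```bash
python3 - <<'E'
import cv2
t=cv2.imread("pics/top0.png"); s=cv2.imread("pics/scene0.png")
cv2.imwrite("pics/t_obj.png",cv2.resize(t[140:280,235:425],None,fx=4,fy=4,interpolation=cv2.INTER_CUBIC))
cv2.imwrite("pics/t_cad.png",cv2.resize(t[155:275,120:245],None,fx=5,fy=5,interpolation=cv2.INTER_CUBIC)[:600])
cv2.imwrite("pics/s_obj.png",cv2.resize(s[170:330,230:430],None,fx=3.75,fy=3.75,interpolation=cv2.INTER_CUBIC))
cv2.imwrite("pics/s_cad.png",cv2.resize(s[160:230,150:280],None,fx=6,fy=6,interpolation=cv2.INTER_CUBIC))
E
```

```text
(no output)
```

View pics/t_obj.png

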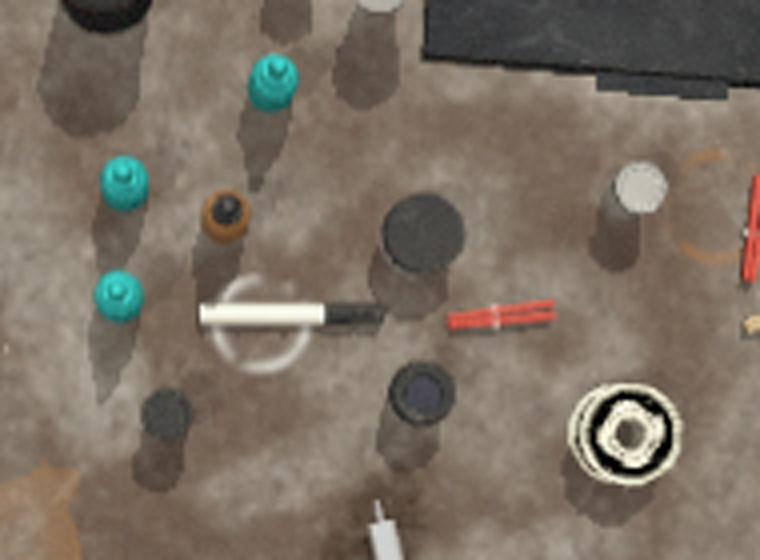

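View pics/t_cad.png

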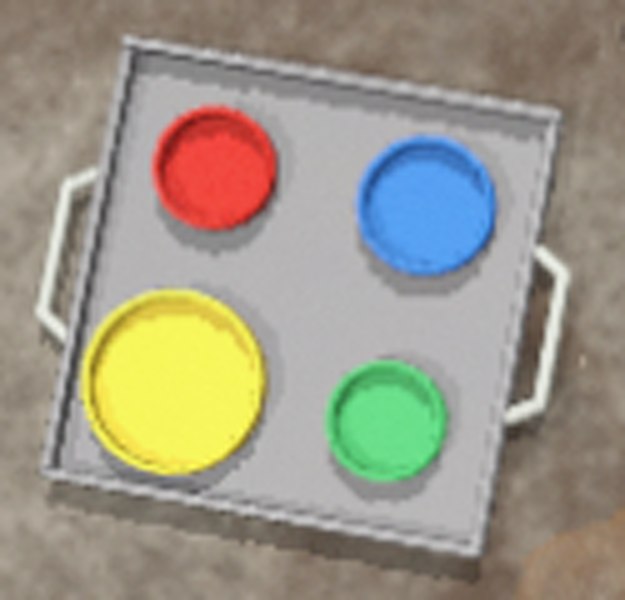

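View pics/s_obj.png

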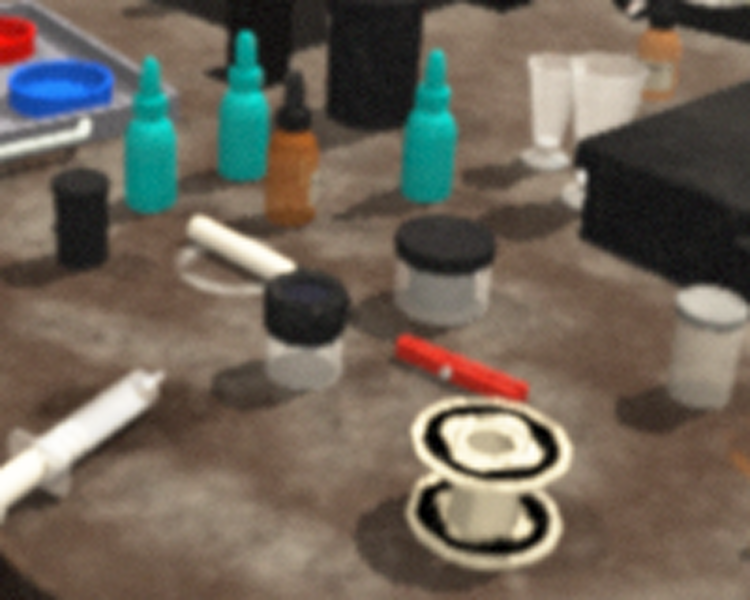

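View pics/s_cad.png

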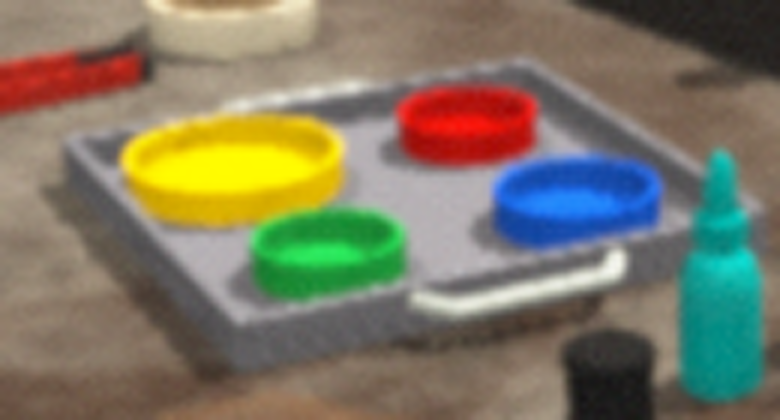

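The top crop identifies these by shape:
- **Loupe:** (340,239), which has an eyepiece hollow. In the scene view it has a narrow clear foot.
- **Lens case:** (340,199), wider with a flat lid.
- **Dropper:** amber, at (292,194). The turquoise ones are not meant.
- **Black can:** (276,243).
- **Pale can:** (395,186).

Next I triangulate.

```bash
cat > h.py <<'E'
from plant import bot
import cv2, numpy as np
P={n:bot.camera_params(n) for n in("scene","top")}
def ray(n,u,v):
    p=P[n];K=np.array([[p["fx"],0,p["cx"]],[0,p["fy"],p["cy"]],[0,0,1]])
    x,y=cv2.undistortPoints(np.array([[[u,v]]],float),K,np.array(p["distortion"]))[0,0]
    V=np.array(p["view"]);R=V[:3,:3];o=-R.T@V[:3,3];d=R.T@np.array([x,-y,-1]);return o,d/np.linalg.norm(d)
def onz(n,uv,z):
    o,d=ray(n,*uv);return (o+d*(z-o[2])/d[2])
def tri(a,b):
    o1,d1=ray("top",*a);o2,d2=ray("scene",*b)
    A=np.stack([d1,-d2],1);s=np.linalg.lstsq(A,o2-o1,rcond=None)[0]
    p,q=o1+d1*s[0],o2+d2*s[1];return (p+q)/2,np.linalg.norm(p-q)
def proj(n,X):
    p=P[n];V=np.array(p["view"]);c=V[:3,:3]@np.array(X)+V[:3,3]
    K=np.array([[p["fx"],0,p["cx"]],[0,p["fy"],p["cy"]],[0,0,1]])
    return cv2.projectPoints(np.array([[c[0],-c[1],-c[2]]]),np.zeros(3),np.zeros(3),K,np.array(p["distortion"]))[0][0,0]
def cr(c,off,s): return ((c[0]+.5)/s-.5+off[0],(c[1]+.5)/s-.5+off[1])
E
python3 - <<'E'
from h import *
D={"lens_case":((424,232),(445,243),.042),"loupe":((422,392),(307,293),.048),"black":((166,414),(81,184),.051),"pale":((640,187),(712,306),.051),"reel":((629,432),(491,443),.040),"dropper":((228,203),(295,72),.096)}
C={"red":((215,168),(468,120),.024),"blue":((427,205),(578,185),.024),"yellow":((174,382),(233,158),.024),"green":((387,420),(328,238),.024)}
for d,to,so,ss,ts in((D,(235,140),(230,170),3.75,4),(C,(120,155),(150,160),6,5)):
  for k,(a,b,z) in d.items():
    A=cr(a,to,ts);B=cr(b,so,ss);p,e=tri(A,B)
    print(k,np.round(p,4),"gap %.4f"%e,"topZ",np.round(onz("top",A,z)[:2],4),"sceneZ",np.round(onz("scene",B,z)[:2],4))
E
```

```text
lens_case [ 0.5659 -0.2155  0.039 ] gap 0.0014 topZ [ 0.5661 -0.2156] sceneZ [ 0.5606 -0.2188]
loupe [ 0.4621 -0.2135  0.045 ] gap 0.0000 topZ [ 0.462  -0.2131] sceneZ [ 0.4581 -0.2173]
black [ 0.4472 -0.0485  0.0492] gap 0.0002 topZ [ 0.4471 -0.0485] sceneZ [ 0.4449 -0.0517]
pale [ 0.5954 -0.3562  0.051 ] gap 0.0006 topZ [ 0.5956 -0.3564] sceneZ [ 0.5951 -0.356 ]
reel [ 0.4364 -0.3498  0.0403] gap 0.0001 topZ [ 0.4365 -0.3499] sceneZ [ 0.4368 -0.3495]
dropper [ 0.5774 -0.0858  0.0959] gap 0.0011 topZ [ 0.5778 -0.0862] sceneZ [ 0.5768 -0.0857]
red [0.5909 0.2546 0.0202] gap 0.0001 topZ [0.5905 0.2538] sceneZ [0.585  0.2458]
blue [0.5711 0.1394 0.0262] gap 0.0003 topZ [0.5712 0.1398] sceneZ [0.5746 0.144 ]
yellow [0.4762 0.2737 0.0226] gap 0.0011 topZ [0.4766 0.2731] sceneZ [0.474  0.2707]
green [0.4572 0.1593 0.0246] gap 0.0010 topZ [0.4577 0.1591] sceneZ [0.4576 0.161 ]
```

```bash
cat >> h.py <<'E'
def go(x,y,z=None,yaw=None):
    "remaining shift in tool axes (cm, deg) at the current pose"
    s=bot.read_state();t=np.array(s["tool_pos"]);w=s["eef_rot"][2];a=np.radians(w)
    d=np.array([x-t[0],y-t[1]])*100
    print("t %.2f"%s["t"],"pos",np.round(t,4),"rpy",np.round(s["eef_rot"],1),"F",np.round(s["force"],1),"gap %.4f"%s["finger_gap"],"j7 %.0f"%s["qpos"][6])
    print("tool shift cm: %.2f %.2f %.2f"%(d@[np.cos(a),np.sin(a)],d@[np.sin(a),-np.cos(a)],0 if z is None else (t[2]-z)*100),"turn %.1f"%(0 if yaw is None else w-yaw))
E
python3 - <<'E'
from h import *
im=cv2.imread("pics/top0.png")
for k,(c,) in {"t1":((124,170),),"t2":((119,285),),"t3":((274,70),)}.items(): print(k,np.round(onz("top",cr(c,(235,140),4),.09),3))
E
python3 -m inch '[[0,0,0,7.5,-1],[0,0,0,7.5,-1],[0,0,0,7.6,-1],[-5,-2.5,0,0,-1],[-5,-2.5,0,0,-1],[-5,-2.5,0,0,-1],[-5,-2.5,0,0,-1],[-5,-2.5,0,0,-1]]'
python3 -c "
from h import *
go(.4365,-.35,.1,-90)"
```

```text
t1 [ 0.599 -0.021  0.09 ]
t2 [ 0.527 -0.019  0.09 ]
t3 [ 0.663 -0.115  0.09 ]
t: 1.1
tool_pos: [0.4039, -0.4178, 0.2184]
eef_rot: [180.0, 0.0, -90.0]
force: [0.5, 0.1, 0.5]
finger_gap: 0.0927
t 1.10 pos [ 0.4039 -0.4178  0.2184] rpy [180.   0. -90.] F [0.5 0.1 0.5] gap 0.0927 j7 -46
tool shift cm: -6.78 -3.25 11.84 turn -0.0
```

```bash
python3 -m inch '[[-3.4,-1.6,0,0,-1],[-3.4,-1.65,0,0,-1],[0,0,3,0,-1],[0,0,3,0,-1],[0,0,3,0,-1],[0,0,3,0,-1],[0,0,2,0,-1],[0,0,0,0,-1]]'
python3 - <<'E'
from h import *
go(.4365,-.35,.02,-90)
for n in("scene","top"):
    im=bot.camera(n)[:,:,::-1]
    c=im[190:310,325:455] if n=="top" else im[230:350,280:430]
    cv2.imwrite(f"pics/r1{n}.png",cv2.resize(c,None,fx=5,fy=5,interpolation=cv2.INTER_CUBIC))
E
```

```text
t: 2.1
tool_pos: [0.435, -0.351, 0.0772]
eef_rot: [179.8, 0.1, -90.0]
force: [-0.8, -0.3, -0.7]
finger_gap: 0.093
t 2.10 pos [ 0.435  -0.351   0.0772] rpy [ 1.798e+02  1.000e-01 -9.000e+01] F [-0.8 -0.3 -0.7] gap 0.0930 j7 -52
tool shift cm: -0.10 -0.15 5.72 turn -0.0
```

View pics/r1scene.png

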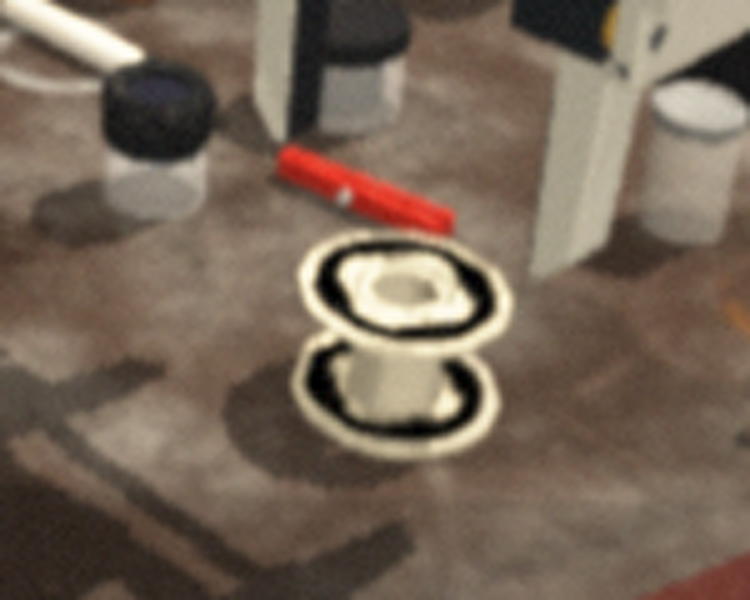

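View pics/r1top.png

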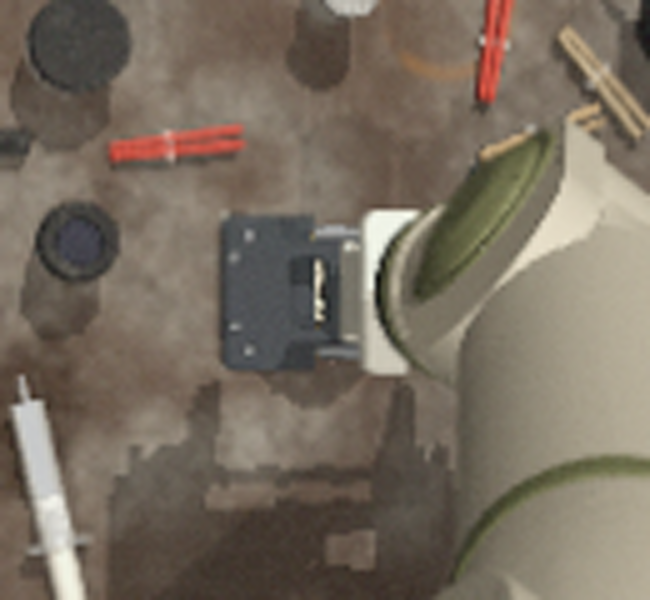

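The two fingers flank the reel, at (345,255) and (395,280) in the scene picture. They are still above it, so I descend and close.

```bash
python3 -m inch '[[-0.1,-0.1,2,0,-1],[0,0,2,0,-1],[0,0,1.7,0,-1],[0,0,0,0,0.5],[0,0,0,0,0.5],[0,0,0,0,0.5],[0,0,0,0,0.5],[0,0,0,0,0.5]]'
python3 -m inch '[[0,0,0,0,0.5],[0,0,0,0,0.5],[0,0,-0.5,0,0.5],[0,0,-1,0,0.5],[0,0,-1,0,0.5],[0,0,-1.5,0,0.5],[0,0,-1.5,0,0.5],[0,0,0,0,0.5]]'
python3 - <<'E'
from h import *
go(.4766,.2731,.12,-90)
im=bot.camera("scene")[:,:,::-1]
cv2.imwrite(f"pics/r2.png",cv2.resize(im[200:350,280:460],None,fx=4,fy=4,interpolation=cv2.INTER_CUBIC))
E
```

```text
t: 3.2
tool_pos: [0.4372, -0.3509, 0.0222]
eef_rot: [-180.0, -0.0, -90.0]
force: [-0.4, 0.6, 6.5]
finger_gap: 0.0638
t: 4.2
tool_pos: [0.4375, -0.3511, 0.0782]
eef_rot: [-179.9, -0.1, -90.0]
force: [-0.7, -0.2, -1.2]
finger_gap: 0.0639
t 4.20 pos [ 0.4375 -0.3511  0.0782] rpy [-1.799e+02 -1.000e-01 -9.000e+01] F [-0.7 -0.2 -1.2] gap 0.0639 j7 -53
tool shift cm: -62.42 -3.87 -4.18 turn -0.0
```

View pics/r2.png

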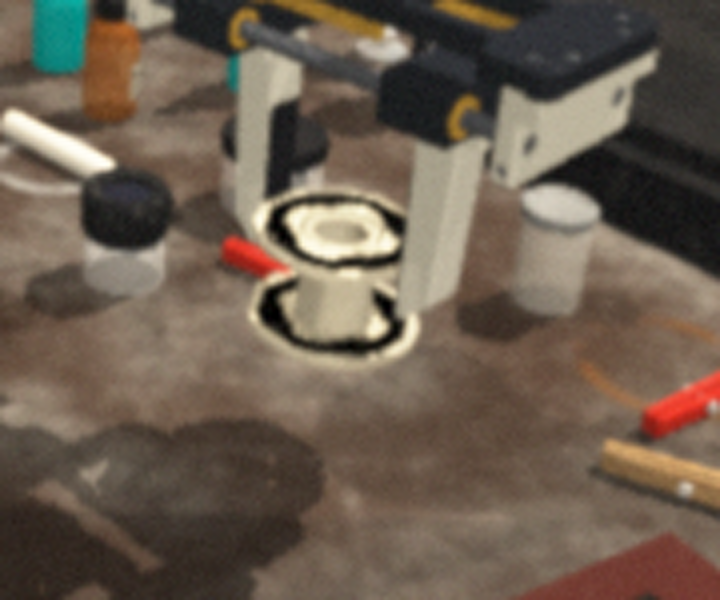

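The reel is lifted at gap 64 mm and level. I carry it high across to the yellow cup.

```bash
python3 -m inch '[[0,0,-1.5,0,0.5],[0,0,-2,0,0.5],[-1,-0.2,-2,0,0.5],[-2,-0.5,-1.5,0,0.5],[-3,-0.5,0,0,0.5],[-4,-0.5,0,0,0.5],[-4,-0.5,0,0,0.5],[-4,-0.3,0,0,0.5]]'
python3 -m inch '[[-4.5,-0.3,0,0,0.5],[-4.5,-0.3,0,0,0.5],[-4.5,-0.2,0,0,0.5],[-4.5,-0.2,0,0,0.5],[-4.5,-0.2,0,0,0.5],[-4.5,-0.2,0,0,0.5],[-4.5,0,0,0,0.5],[-4,0,0,0,0.5]]'
python3 -c "
from h import *
go(.4766,.2731,.0325,-90)"
```

```text
t: 5.25
tool_pos: [0.4621, -0.1694, 0.147]
eef_rot: [-180.0, 0.0, -90.0]
force: [0.1, 0.3, -1.8]
finger_gap: 0.0642
t: 6.25
tool_pos: [0.476, 0.1861, 0.147]
eef_rot: [180.0, 0.0, -90.0]
force: [-0.5, 0.8, -0.9]
finger_gap: 0.0637
t 6.25 pos [0.476  0.1861 0.147 ] rpy [180.   0. -90.] F [-0.5  0.8 -0.9] gap 0.0637 j7 -110
tool shift cm: -8.70 -0.06 11.45 turn -0.0
```

```bash
python3 -m inch '[[-3.5,0,0,0,0.5],[-3,0,0,0,0.5],[-1.7,-0.1,0,0,0.5],[-0.5,0,1.5,0,0.5],[0,0,2,0,0.5],[0,0,2,0,0.5],[0,0,1.5,0,0.5],[0,0,0,0,0.5]]'
python3 - <<'E'
from h import *
go(.4766,.2731,.0325,-90)
for n in("scene",):
    im=bot.camera(n)[:,:,::-1]
    cv2.imwrite("pics/r3.png",cv2.resize(im[100:240,120:300],None,fx=4,fy=4,interpolation=cv2.INTER_CUBIC))
E
```

```text
t: 7.25
tool_pos: [0.4767, 0.2701, 0.0753]
eef_rot: [179.9, -0.1, -90.1]
force: [0.1, -0.1, 0.7]
finger_gap: 0.0644
t 7.25 pos [0.4767 0.2701 0.0753] rpy [ 1.799e+02 -1.000e-01 -9.010e+01] F [ 0.1 -0.1  0.7] gap 0.0644 j7 -116
tool shift cm: -0.30 0.01 4.28 turn -0.1
```

View pics/r3.png

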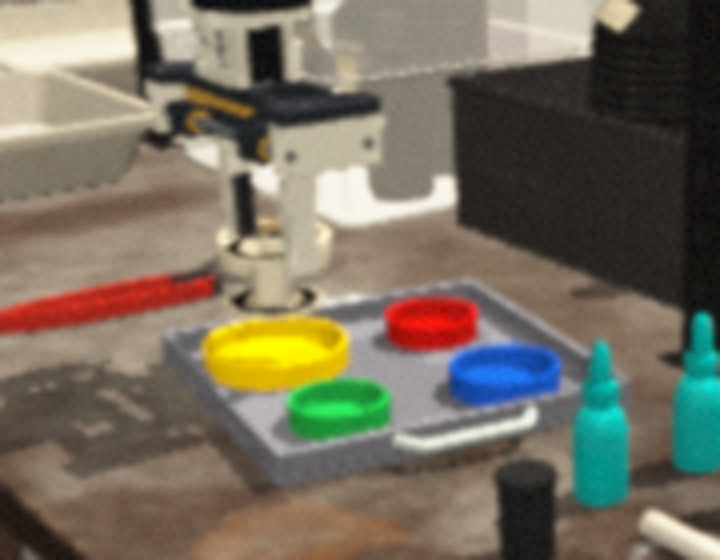

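The reel hangs level above the yellow cup: its flange is at crop (270,297) and the cup at (277,350). Lower it.

```bash
python3 -m inch '[[-0.3,0,1,0,0.5],[0,0,1,0,0.5],[0,0,1,0,0.5],[0,0,0.6,0,0.5],[0,0,0.3,0,0.5],[0,0,0.2,0,0.5],[0,0,0.1,0,0.5],[0,0,0,0,0.5]]'
python3 -c "
from h import *
print(proj('scene',(.4767,.27,.053)))
go(.4766,.2731,.0325,-90)"
```

```text
t: 8.3
tool_pos: [0.4773, 0.2744, 0.0347]
eef_rot: [-180.0, 0.0, -90.0]
force: [-0.5, -0.1, -0.2]
finger_gap: 0.0642
[188.55683258 175.68464374]
t 8.30 pos [0.4773 0.2744 0.0347] rpy [-180.    0.  -90.] F [-0.5 -0.1 -0.2] gap 0.0642 j7 -116
tool shift cm: 0.13 0.07 0.22 turn -0.0
```

```bash
python3 -m inch '[[0.1,0,0.1,0,0.5],[0,0,0.1,0,0.5],[0,0,0.05,0,0.5],[0,0,0,0,-0.6],[0,0,0,0,-0.8],[0,0,0,0,-0.8],[0,0,0,0,-0.8],[0,0,0,0,-0.8]]'
python3 -m inch '[[0,0,-1,0,-0.8],[0,0,-2,0,-0.8],[0,0,-3,0,-0.8],[0,0,-3,0,-1],[0,0,-3,0,-1],[3,0,0,0,-1],[5,0,0,0,-1],[5,0,0,0,-1]]'
python3 - <<'E'
from h import *
go(.4471,-.0485,.1,-90)
im=bot.camera("scene")[:,:,::-1]
cv2.imwrite("pics/r4.png",cv2.resize(im[130:250,140:300],None,fx=4.5,fy=4.5,interpolation=cv2.INTER_CUBIC))
E
```

```text
t: 9.3
tool_pos: [0.4773, 0.2734, 0.0321]
eef_rot: [180.0, 0.0, -90.0]
force: [-0.3, 0.1, 1.4]
finger_gap: 0.0835
t: 10.3
tool_pos: [0.4771, 0.1423, 0.1529]
eef_rot: [-179.9, 0.0, -90.0]
force: [0.2, -0.5, -0.3]
finger_gap: 0.0931
t 10.30 pos [0.4771 0.1423 0.1529] rpy [-179.9    0.   -90. ] F [ 0.2 -0.5 -0.3] gap 0.0931 j7 -105
tool shift cm: 19.08 3.01 5.29 turn 0.0
```

View pics/r4.png

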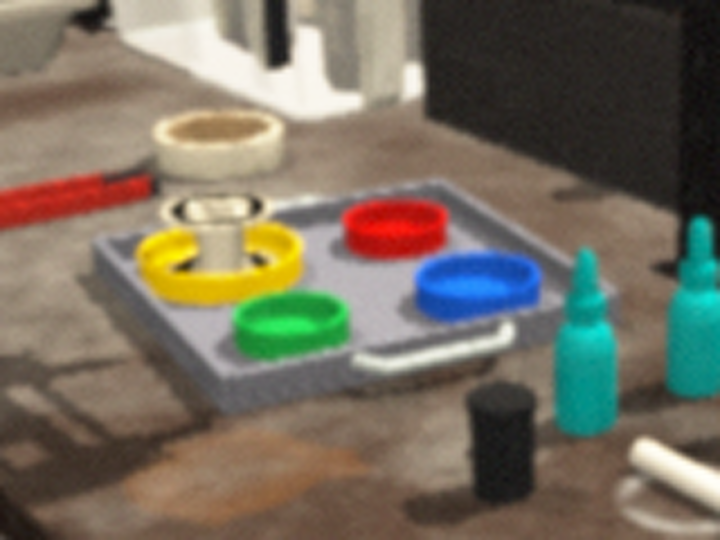

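The reel stands in the yellow cup. Next is the black can, at (502,440) in this crop.

```bash
python3 -m inch '[[5,0.8,0,0,-1],[5,0.8,0,0,-1],[5,0.8,0,0,-1],[4.1,0.6,0,0,-1],[0,0,2.5,0,-0.7],[0,0,3,0,-0.5],[0,0,2.5,0,-0.5],[0,0,0,0,-0.5]]'
python3 - <<'E'
from h import *
go(.4471,-.0485,.019,-90)
im=bot.camera("scene")[:,:,::-1]
cv2.imwrite("pics/b1.png",cv2.resize(im[160:280,200:360],None,fx=4.5,fy=4.5,interpolation=cv2.INTER_CUBIC))
E
```

```text
t: 11.35
tool_pos: [0.4464, -0.0476, 0.0714]
eef_rot: [179.8, 0.0, -90.0]
force: [-0.0, -1.1, -0.3]
finger_gap: 0.0699
t 11.35 pos [ 0.4464 -0.0476  0.0714] rpy [179.8   0.  -90. ] F [-0.  -1.1 -0.3] gap 0.0699 j7 -83
tool shift cm: 0.09 -0.07 5.24 turn -0.0
```

View pics/b1.png

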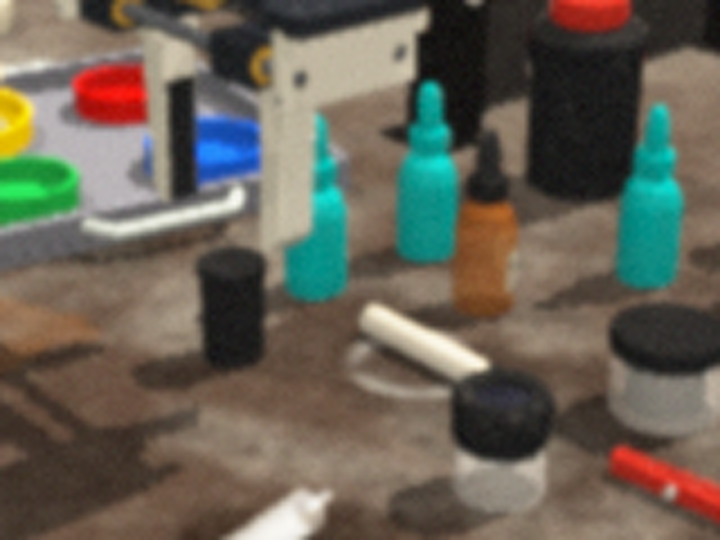

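The fingers at (180,150) and (288,190) straddle the can at (232,305). Descend and close.

```bash
python3 -m inch '[[0.1,-0.05,2,0,-0.5],[0,0,2,0,-0.5],[0,0,1.2,0,-0.5],[0,0,0,0,-0.5],[0,0,0,0,0.8],[0,0,0,0,0.8],[0,0,0,0,0.8],[0,0,0,0,0.8]]'
python3 -m inch '[[0,0,0,0,0.8],[0,0,0,0,0.8],[0,0,-0.5,0,0.8],[0,0,-1,0,0.8],[0,0,-2,0,0.8],[0,0,-3,0,0.8],[0,0,-3,0,0.8],[0,0,-2,0,0.8]]'
python3 - <<'E'
from h import *
go(.5905,.2538,.0292,-90)
im=bot.camera("scene")[:,:,::-1]
cv2.imwrite("pics/b2.png",cv2.resize(im[130:250,180:340],None,fx=4.5,fy=4.5,interpolation=cv2.INTER_CUBIC))
E
```

```text
t: 12.4
tool_pos: [0.4476, -0.0486, 0.0203]
eef_rot: [-180.0, -0.0, -90.0]
force: [0.7, -0.1, -0.6]
finger_gap: 0.0342
t: 13.4
tool_pos: [0.4476, -0.0486, 0.137]
eef_rot: [-179.9, 0.0, -90.0]
force: [-0.7, -0.3, -0.6]
finger_gap: 0.0321
t 13.40 pos [ 0.4476 -0.0486  0.137 ] rpy [-179.9    0.   -90. ] F [-0.7 -0.3 -0.6] gap 0.0321 j7 -84
tool shift cm: -30.26 -14.27 10.78 turn -0.0
```

View pics/b2.png

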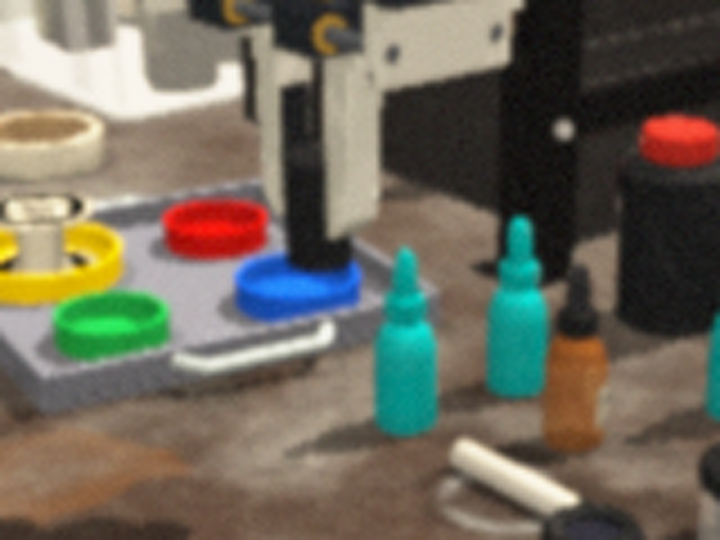

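```bash
python3 -m inch '[[-2,-0.9,0,0,0.8],[-4,-1.9,0,0,0.8],[-4.5,-2.1,0,0,0.8],[-4.5,-2.1,0,0,0.8],[-4.5,-2.1,0,0,0.8],[-4.5,-2.1,0,0,0.8],[-4,-1.9,0,0,0.8],[-2,-1,0,0,0.8]]'
python3 -m inch '[[-0.2,-0.1,0,0,0.8],[0,0,1.5,0,0.8],[0,0,2,0,0.8],[0,0,2,0,0.8],[0,0,1.5,0,0.8],[0,0,0.5,0,0.8],[0,0,0,0,0.8],[0,0,0,0,0.8]]'
python3 - <<'E'
from h import *
go(.5905,.2538,.0303,-90)
im=bot.camera("scene")[:,:,::-1]
cv2.imwrite("pics/b3.png",cv2.resize(im[100:230,140:310],None,fx=4.5,fy=4.5,interpolation=cv2.INTER_CUBIC))
E
```

```text
t: 14.45
tool_pos: [0.5889, 0.2542, 0.1349]
eef_rot: [180.0, 0.0, -89.9]
force: [-0.9, -0.4, -0.1]
finger_gap: 0.0324
t: 15.45
tool_pos: [0.5901, 0.2533, 0.0607]
eef_rot: [-180.0, 0.0, -90.0]
force: [0.0, 0.7, -0.2]
finger_gap: 0.0324
t 15.45 pos [0.5901 0.2533 0.0607] rpy [-180.    0.  -90.] F [ 0.   0.7 -0.2] gap 0.0324 j7 -108
tool shift cm: -0.05 -0.04 3.04 turn -0.0
```

View pics/b3.png

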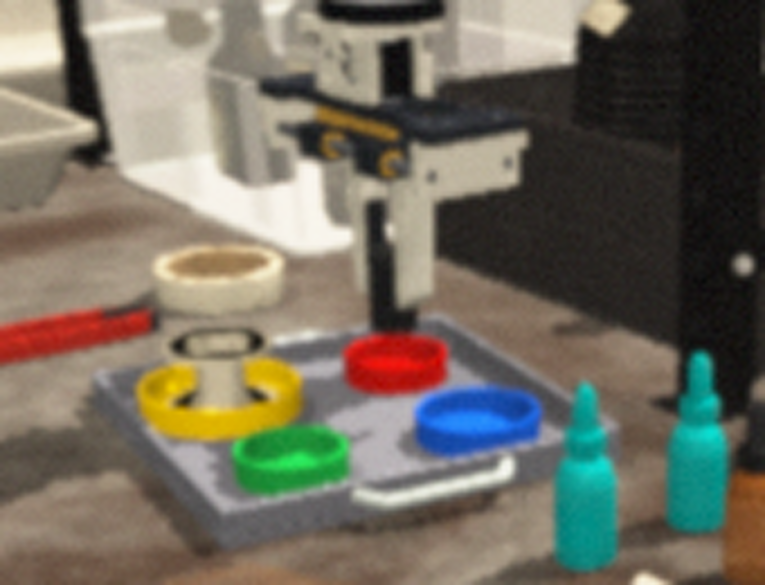

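The can hangs upright, with its bottom at (395,325) just above the red cup at (396,360). Lower and release.

```bash
python3 -m inch '[[0,0,1,0,0.8],[0,0,1,0,0.8],[0,0,0.5,0,0.8],[0,0,0.3,0,0.8],[0,0,0.15,0,0.8],[0,0,0.1,0,0.8],[0,0,0,0,0.8],[0,0,0,0,0.8]]'
python3 -c "
from h import *
go(.5905,.2538,.0303,-90)"
```

```text
t: 16.5
tool_pos: [0.5901, 0.2533, 0.0302]
eef_rot: [-180.0, 0.0, -90.0]
force: [-0.7, -1.2, 5.5]
finger_gap: 0.0323
t 16.50 pos [0.5901 0.2533 0.0302] rpy [-180.    0.  -90.] F [-0.7 -1.2  5.5] gap 0.0323 j7 -108
tool shift cm: -0.05 -0.04 -0.01 turn -0.0
```

```bash
python3 -m inch '[[0,0,0,0,0],[0,0,0,0,-0.2],[0,0,0,0,-0.2],[0,0,0,0,-0.2],[0,0,-1,0,-0.2],[0,0,-3,0,-0.2],[0,0,-4,0,-0.2],[0,0,-4,0,-0.2]]'
python3 -m inch '[[4,1,0,0,-0.5],[5,1.2,0,0,-0.5],[5.5,1.5,0,0,-0.5],[5.5,1.5,0,0,-0.5],[5.5,1.5,0,0,-0.5],[5.5,1.5,0,0,-0.5],[5.5,1.5,0,0,-0.5],[5,1.4,0,0,-0.5]]'
python3 - <<'E'
from h import *
go(.462,-.2131,.1,-90)
im=bot.camera("scene")[:,:,::-1]
cv2.imwrite("pics/b4.png",cv2.resize(im[130:250,140:300],None,fx=4.5,fy=4.5,interpolation=cv2.INTER_CUBIC))
E
```

```text
t: 17.5
tool_pos: [0.5897, 0.2532, 0.1514]
eef_rot: [-180.0, 0.0, -90.0]
force: [0.5, 0.2, -0.2]
finger_gap: 0.0558
t: 18.5
tool_pos: [0.478, -0.1636, 0.1504]
eef_rot: [-179.9, -0.0, -90.1]
force: [1.0, -0.1, 0.2]
finger_gap: 0.0696
t 18.50 pos [ 0.478  -0.1636  0.1504] rpy [-179.9   -0.   -90.1] F [ 1.  -0.1  0.2] gap 0.0696 j7 -71
tool shift cm: 4.95 1.59 5.04 turn -0.1
```

View pics/b4.png

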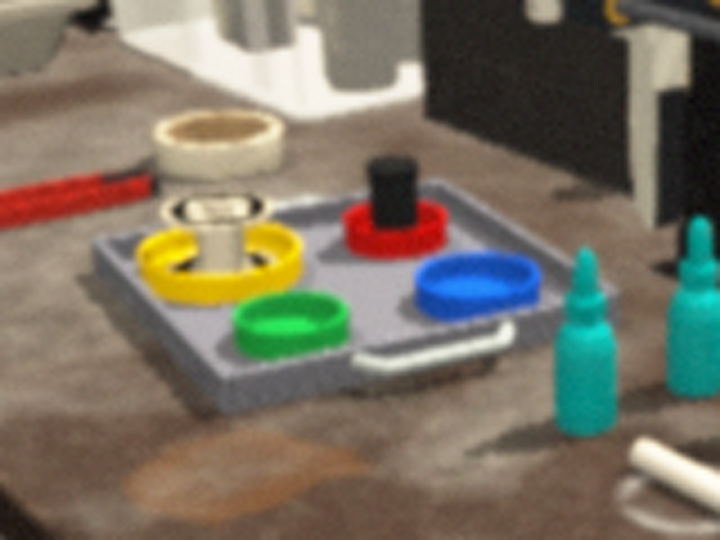

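The can is upright in the red cup. Next is the loupe.

```bash
python3 -m inch '[[2.5,0.8,0,0,-0.6],[2.4,0.8,0,0,-0.6],[0,0,2.5,0,-0.6],[0,0,2.5,0,-0.6],[0,0,2.5,0,-0.6],[0,0,0,0,-0.6],[0,0,0,0,-0.6],[0,0,0,0,-0.6]]'
python3 - <<'E'
from h import *
go(.462,-.2131,.019,-90)
im=bot.camera("scene")[:,:,::-1]
cv2.imwrite("pics/l1.png",cv2.resize(im[190:310,240:400],None,fx=4.5,fy=4.5,interpolation=cv2.INTER_CUBIC))
E
```

```text
t: 19.55
tool_pos: [0.463, -0.2108, 0.0757]
eef_rot: [-179.9, -0.0, -90.0]
force: [-0.1, -0.4, 0.1]
finger_gap: 0.0743
t 19.55 pos [ 0.463  -0.2108  0.0757] rpy [-179.9   -0.   -90. ] F [-0.1 -0.4  0.1] gap 0.0743 j7 -64
tool shift cm: 0.23 0.10 5.67 turn -0.0
```

View pics/l1.png

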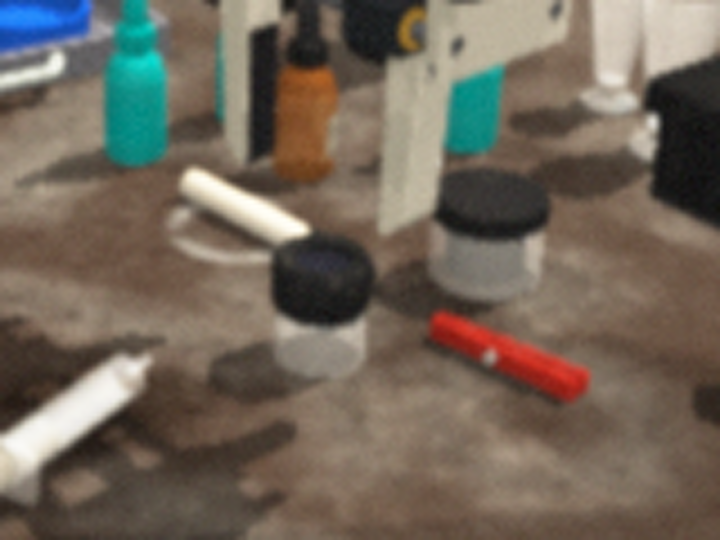

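The fingers at (250,90) and (405,150) straddle the loupe at (322,290). The lens case at (490,230) is behind and clear.

```bash
python3 -m inch '[[0.2,0.1,2,0,-0.6],[0,0,2,0,-0.6],[0,0,1.5,0,-0.6],[0,0,0.1,0,-0.6],[0,0,0,0,0.6],[0,0,0,0,0.6],[0,0,0,0,0.6],[0,0,0,0,0.6]]'
python3 -m inch '[[0,0,0,0,0.6],[0,0,0,0,0.6],[0,0,-0.5,0,0.6],[0,0,-1,0,0.6],[0,0,-2,0,0.6],[0,0,-3,0,0.6],[0,0,-3,0,0.6],[0,0,-2,0,0.6]]'
python3 - <<'E'
from h import *
go(.5712,.1398,.03,-90)
im=bot.camera("scene")[:,:,::-1]
cv2.imwrite("pics/l2.png",cv2.resize(im[160:300,240:420],None,fx=4.2,fy=4.2,interpolation=cv2.INTER_CUBIC))
E
```

```text
t: 20.6
tool_pos: [0.4616, -0.2127, 0.0189]
eef_rot: [-180.0, -0.0, -90.0]
force: [0.3, -0.6, 4.2]
finger_gap: 0.0416
t: 21.6
tool_pos: [0.4616, -0.2127, 0.1355]
eef_rot: [-179.9, -0.0, -90.0]
force: [-0.0, -0.1, -0.8]
finger_gap: 0.0417
t 21.60 pos [ 0.4616 -0.2127  0.1355] rpy [-179.9   -0.   -90. ] F [-0.  -0.1 -0.8] gap 0.0417 j7 -64
tool shift cm: -35.26 -10.94 10.55 turn -0.0
```

View pics/l2.png

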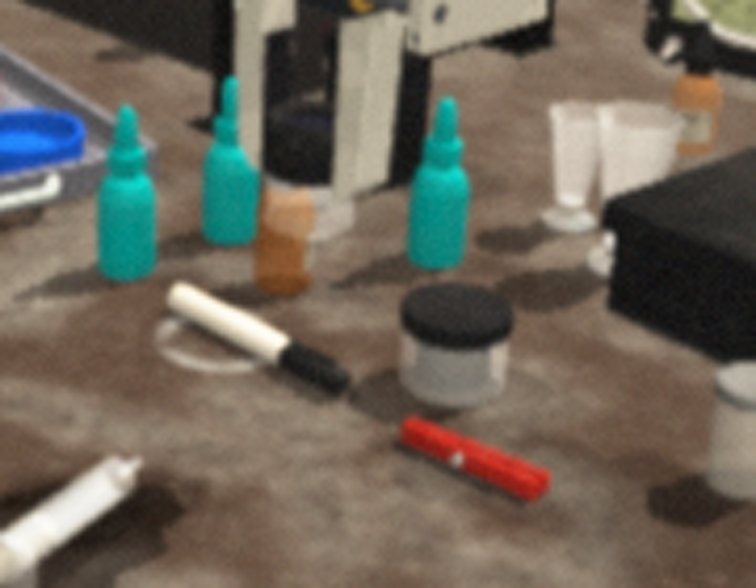

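The loupe is held. I carry it to the blue cup, going a little higher over the bottles.

```bash
python3 -m inch '[[-1.5,0,-1,0,0.6],[-3.5,0,-1,0,0.6],[-5,-0.5,-0.5,0,0.6],[-5,-1.5,0,0,0.6],[-5,-2,0,0,0.6],[-5,-2,0,0,0.6],[-5,-2,0,0,0.6],[-3.5,-2,0,0,0.6]]'
python3 -m inch '[[-1.5,-0.7,0,0,0.6],[-0.2,-0.2,1,0,0.6],[0,0,2,0,0.6],[0,0,2,0,0.6],[0,0,2,0,0.6],[0,0,2,0,0.6],[0,0,0,0,0.6],[0,0,0,0,0.6]]'
python3 - <<'E'
from h import *
go(.5712,.1398,.029,-90)
im=bot.camera("scene")[:,:,::-1]
cv2.imwrite("pics/l3.png",cv2.resize(im[100:240,140:310],None,fx=4.2,fy=4.2,interpolation=cv2.INTER_CUBIC))
E
```

```text
t: 22.65
tool_pos: [0.5608, 0.1261, 0.1579]
eef_rot: [179.9, 0.0, -89.9]
force: [1.2, 0.1, -1.2]
finger_gap: 0.0417
t: 23.65
tool_pos: [0.5704, 0.1381, 0.0689]
eef_rot: [180.0, -0.0, -90.1]
force: [0.2, 0.3, 0.0]
finger_gap: 0.0416
t 23.65 pos [0.5704 0.1381 0.0689] rpy [180.   -0.  -90.1] F [0.2 0.3 0. ] gap 0.0416 j7 -99
tool shift cm: -0.17 -0.07 3.99 turn -0.1
```

View pics/l3.png

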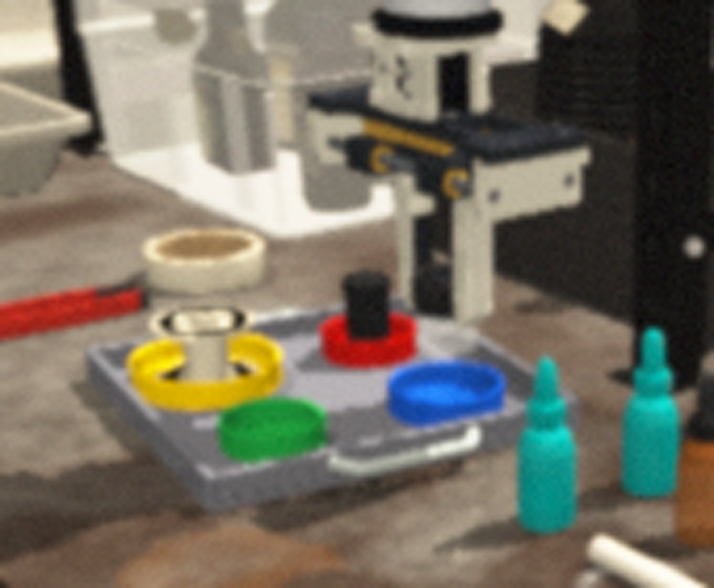

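The loupe is over the blue cup and clear of the can. Lower it.

```bash
python3 -m inch '[[-0.2,-0.05,1,0,0.6],[0,0,1,0,0.6],[0,0,1,0,0.6],[0,0,0.5,0,0.6],[0,0,0.3,0,0.6],[0,0,0.15,0,0.6],[0,0,0,0,0.6],[0,0,0,0,0.6]]'
python3 -c "
from h import *
go(.5712,.1398,.029,-90)"
```

```text
t: 24.7
tool_pos: [0.5713, 0.1413, 0.0293]
eef_rot: [-180.0, 0.0, -90.0]
force: [-0.1, -0.5, -0.1]
finger_gap: 0.0413
t 24.70 pos [0.5713 0.1413 0.0293] rpy [-180.    0.  -90.] F [-0.1 -0.5 -0.1] gap 0.0413 j7 -99
tool shift cm: 0.15 0.01 0.03 turn -0.0
```

```bash
python3 -m inch '[[0.1,0,0.1,0,0.6],[0,0,0,0,0],[0,0,0,0,-0.2],[0,0,0,0,-0.2],[0,0,-1,0,-0.2],[0,0,-3,0,-0.2],[0,0,-4,0,-0.2],[0,0,-4,0,-0.2]]'
python3 -m inch '[[4,0,0,0,-0.2],[5,0,0,0,-0.2],[5,0,0,0,-0.2],[5,0,0,0,-0.2],[3.6,-0.1,0,-9,-0.2],[0,0,0,-9,-0.2],[0,0,0,-9,-0.2],[0,0,0,-9,-0.2]]'
python3 -m inch '[[0,0,0,-9,-0.3],[0,0,0,-9,-0.3],[0,0,0,-9,-0.3],[0,0,0,-9,-0.3],[0,0,0,-9,-0.3],[0,0,0,-9,-0.3],[0,0,0,0,-0.3],[0,0,0,0,-0.3]]'
python3 - <<'E'
from h import *
go(.5778,-.0862,.1,0)
for n in("scene","top"):
    im=bot.camera(n)[:,:,::-1]
    c=im[130:270,140:320] if n=="scene" else im[150:260,120:250]
    cv2.imwrite(f"pics/d1{n}.png",cv2.resize(c,None,fx=4.2,fy=4.2,interpolation=cv2.INTER_CUBIC))
E
```

```text
t: 25.7
tool_pos: [0.571, 0.1402, 0.1498]
eef_rot: [180.0, -0.0, -90.0]
force: [-0.3, -0.0, 0.5]
finger_gap: 0.0558
t: 26.7
tool_pos: [0.5719, -0.0861, 0.1487]
eef_rot: [-180.0, -0.0, -53.8]
force: [-0.3, 0.6, -0.4]
finger_gap: 0.056
t: 27.7
tool_pos: [0.572, -0.0859, 0.1484]
eef_rot: [180.0, -0.0, -0.3]
force: [0.2, 0.2, 0.5]
finger_gap: 0.0605
t 27.70 pos [ 0.572  -0.0859  0.1484] rpy [180.   -0.   -0.3] F [0.2 0.2 0.5] gap 0.0605 j7 -12
tool shift cm: 0.58 0.02 4.84 turn -0.3
```

View pics/d1scene.png

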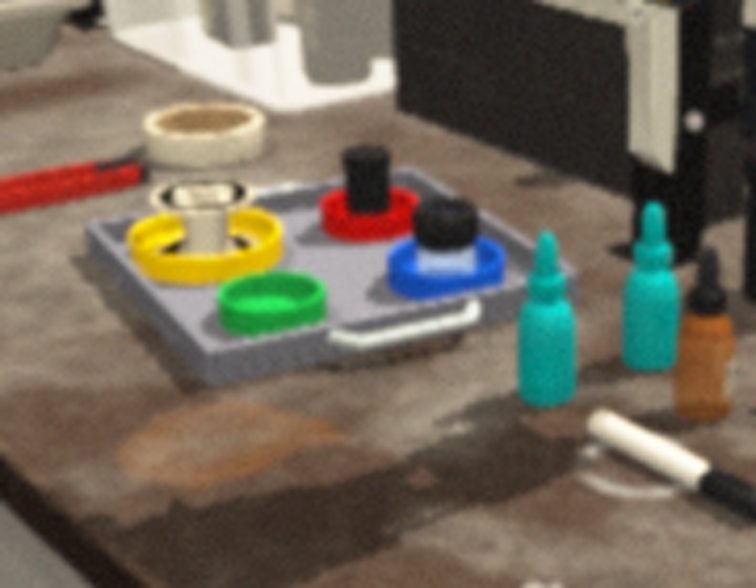

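View pics/d1top.png

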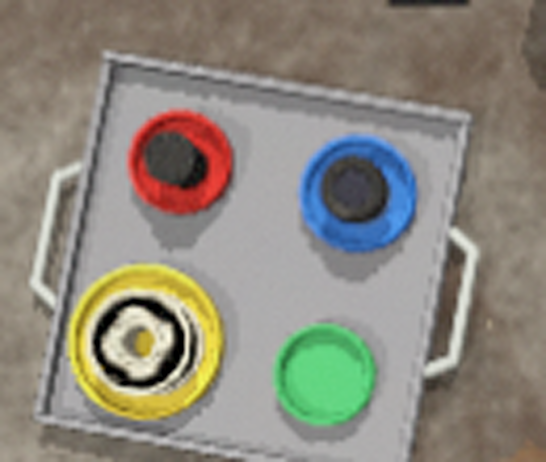

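Reel, can and loupe are all standing in their cups. For the dropper I check the body position against the bulb estimate, then position above it.

```bash
python3 -c "
from h import *
print(onz('top',cr((225,217),(235,140),4),.062))
for nm,c,z in (('red',(174,158),.061),('blue',(354,188),.058),('yel',(139,342),.05)): print(nm,onz('top',cr(c,(120,150),4.2),z)[:2])"
python3 -m inch '[[0.6,0,0,0,-0.3],[0,0,2,0,-0.3],[0,0,1.5,0,-0.3],[0,0,0,0,-0.3],[0,0,0,0,-0.3],[0,0,0,0,-0.3],[0,0,0,0,-0.3],[0,0,0,0,-0.3]]'
python3 - <<'E'
from h import *
go(.5778,-.0862,.029,0)
im=bot.camera("scene")[:,:,::-1]
cv2.imwrite("pics/d2.png",cv2.resize(im[120:260,220:400],None,fx=4.2,fy=4.2,interpolation=cv2.INTER_CUBIC))
E
```

```text
[ 0.5728026 -0.0854261  0.062    ]
red [0.58851276 0.24954016]
blue [0.5707419  0.13798582]
yel [0.47558196 0.27130188]
t: 28.8
tool_pos: [0.5781, -0.0858, 0.1134]
eef_rot: [180.0, -0.0, -0.0]
force: [-0.8, -0.4, -0.1]
finger_gap: 0.0607
t 28.80 pos [ 0.5781 -0.0858  0.1134] rpy [180.  -0.  -0.] F [-0.8 -0.4 -0.1] gap 0.0607 j7 -13
tool shift cm: -0.03 0.04 8.44 turn -0.0
```

View pics/d2.png

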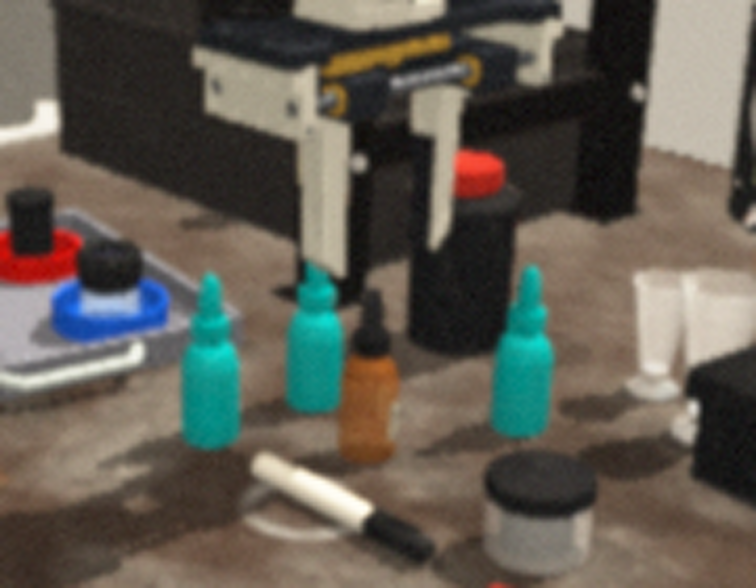

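```bash
python3 -c "
from h import *
import cv2
print(tri((261,127),(331,160)))
t=cv2.imread('pics/top0.png');cv2.imwrite('pics/rb.png',cv2.resize(t[100:220,230:350],None,fx=5,fy=5,interpolation=cv2.INTER_CUBIC))
print(onz('scene',(331,200),0))"
```

```text
(array([ 0.73376423, -0.0084839 ,  0.11355743]), np.float64(0.0014473571488429096))
[ 7.44334374e-01 -7.02550208e-03 -5.55111512e-17]
```

View pics/rb.png

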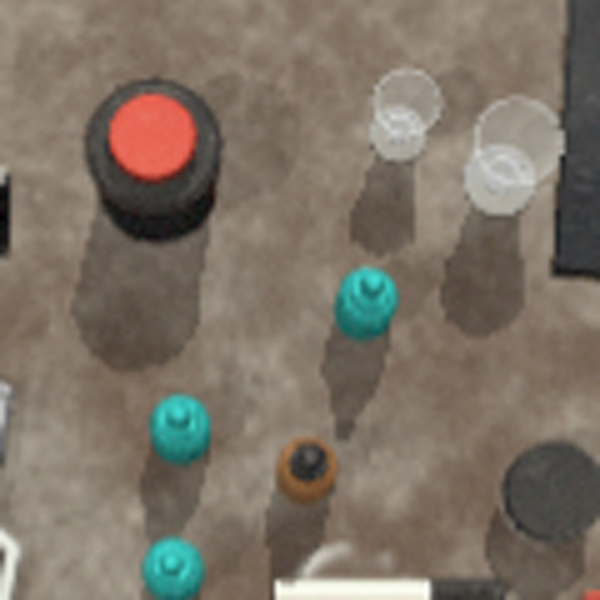

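The red-capped bottle at about (0.735, -0.01) is clear of the gripper body. The amber dropper sits between the fingers' lines, so I descend.

```bash
python3 -m inch '[[0,0,1.5,0,-0.3],[0,0,1.5,0,-0.3],[0,0,1.5,0,-0.3],[0,0,1.5,0,-0.3],[0,0,1.3,0,-0.3],[0,0,1,0,-0.3],[0,0,0,0,-0.3],[0,0,0,0,-0.3]]'
python3 - <<'E'
from h import *
go(.5778,-.0862,.029,0)
im=bot.camera("scene")[:,:,::-1]
cv2.imwrite("pics/d3.png",cv2.resize(im[140:260,240:390],None,fx=5,fy=5,interpolation=cv2.INTER_CUBIC))
E
```

```text
t: 29.85
tool_pos: [0.5783, -0.0857, 0.0304]
eef_rot: [180.0, -0.0, -0.0]
force: [0.2, 0.9, 0.3]
finger_gap: 0.0604
t 29.85 pos [ 0.5783 -0.0857  0.0304] rpy [180.  -0.  -0.] F [0.2 0.9 0.3] gap 0.0604 j7 -17
tool shift cm: -0.05 0.05 0.14 turn -0.0
```

View pics/d3.png

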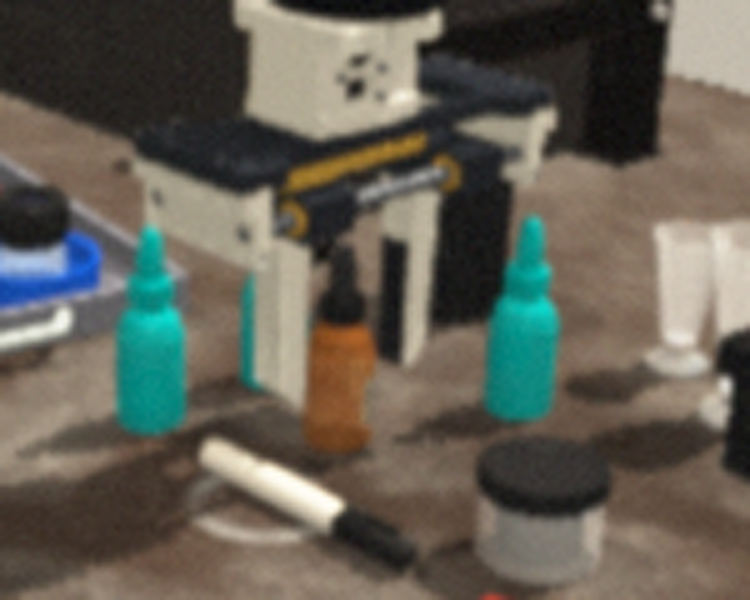

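The bottle stands between the fingers, which are at (275,330) and (410,290). Close and lift.

```bash
python3 -m inch '[[0,0,0,0,0.2],[0,0,0,0,0.8],[0,0,0,0,0.8],[0,0,0,0,0.8],[0,0,0,0,0.8],[0,0,0,0,0.8],[0,0,0,0,0.8],[0,0,0,0,0.8]]'
python3 -m inch '[[0,0,-0.5,0,0.8],[0,0,-1,0,0.8],[0,0,-2,0,0.8],[0,0,-3,0,0.8],[0,0,-3,0,0.8],[0,0,-3,0,0.8],[0,0,-1.5,0,0.8],[0,0,0,0,0.8]]'
python3 - <<'E'
from h import *
go(.4577,.1591,.0405,0)
im=bot.camera("scene")[:,:,::-1]
cv2.imwrite("pics/d4.png",cv2.resize(im[100:260,220:390],None,fx=3.7,fy=3.7,interpolation=cv2.INTER_CUBIC))
E
```

```text
t: 30.9
tool_pos: [0.5781, -0.0857, 0.0302]
eef_rot: [180.0, -0.0, -0.0]
force: [-0.9, -0.2, 2.6]
finger_gap: 0.0309
t: 31.9
tool_pos: [0.5784, -0.0858, 0.171]
eef_rot: [180.0, -0.1, -0.0]
force: [0.5, 0.0, -0.7]
finger_gap: 0.0309
t 31.90 pos [ 0.5784 -0.0858  0.171 ] rpy [ 1.8e+02 -1.0e-01 -0.0e+00] F [ 0.5  0.  -0.7] gap 0.0309 j7 -11
tool shift cm: -12.09 -24.48 13.05 turn -0.0
```

View pics/d4.png

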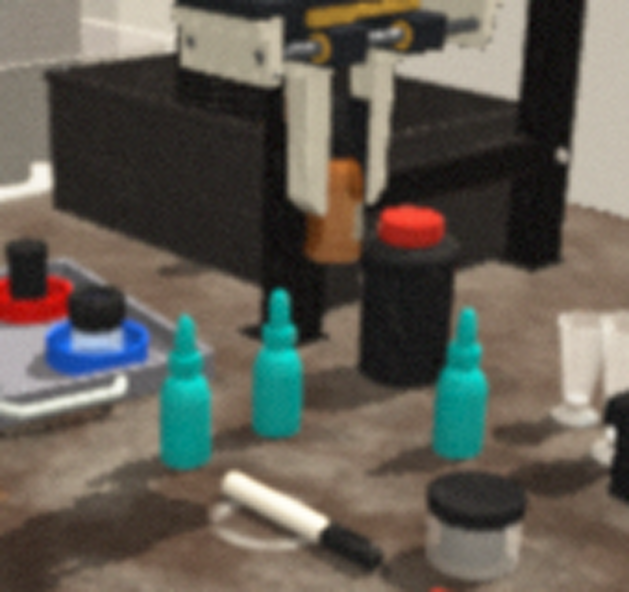

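```bash
python3 -m inch '[[-1,-1.5,0,0,0.8],[-1.5,-3,0,0,0.8],[-1.7,-3.5,0,0,0.8],[-1.7,-3.5,0,0,0.8],[-1.7,-3.5,0,0,0.8],[-1.7,-3.5,0,0,0.8],[-1.7,-3.5,0,0,0.8],[-1,-2.4,0,0,0.8]]'
python3 -m inch '[[-0.1,-0.1,0,0,0.8],[0,0,2,0,0.8],[0,0,2,0,0.8],[0,0,2,0,0.8],[0,0,2,0,0.8],[0,0,1.5,0,0.8],[0,0,0,0,0.8],[0,0,0,0,0.8]]'
python3 - <<'E'
from h import *
go(.4577,.1591,.0405,0)
im=bot.camera("scene")[:,:,::-1]
cv2.imwrite("pics/d5.png",cv2.resize(im[100:250,120:300],None,fx=4,fy=4,interpolation=cv2.INTER_CUBIC))
E
```

```text
t: 32.95
tool_pos: [0.4556, 0.1605, 0.1693]
eef_rot: [180.0, 0.1, 0.1]
force: [0.7, 0.6, -1.4]
finger_gap: 0.031
t: 33.95
tool_pos: [0.457, 0.1591, 0.0752]
eef_rot: [180.0, 0.0, -0.1]
force: [0.4, 0.3, 0.6]
finger_gap: 0.0309
t 33.95 pos [0.457  0.1591 0.0752] rpy [ 1.8e+02  0.0e+00 -1.0e-01] F [0.4 0.3 0.6] gap 0.0309 j7 -47
tool shift cm: 0.07 -0.00 3.47 turn -0.1
```

View pics/d5.png

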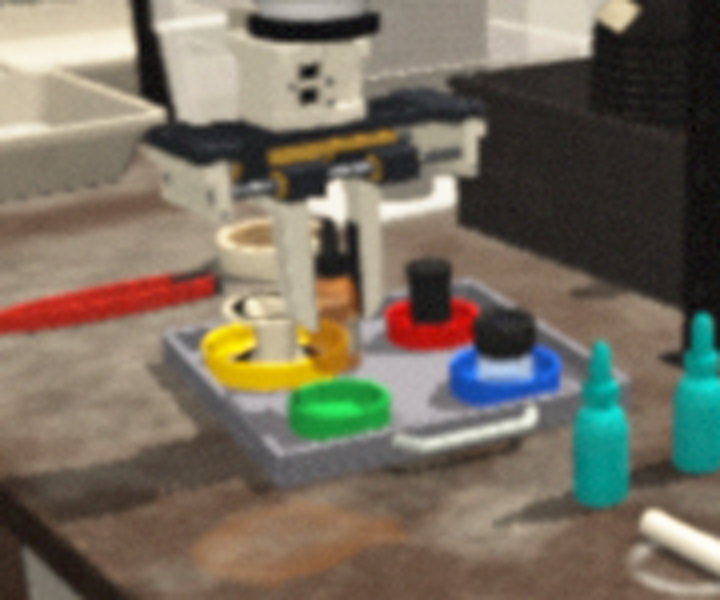

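The dropper is upright above the green cup, with its bottom at (335,365) and the cup at (339,405). Lower it.

```bash
python3 -m inch '[[0.05,0,1,0,0.8],[0,0,1,0,0.8],[0,0,0.7,0,0.8],[0,0,0.4,0,0.8],[0,0,0.2,0,0.8],[0,0,0.1,0,0.8],[0,0,0,0,0.8],[0,0,0,0,0.8]]'
python3 -c "
from h import *
go(.4577,.1591,.0402,0)"
```

```text
t: 35.0
tool_pos: [0.4578, 0.1594, 0.0413]
eef_rot: [-180.0, -0.0, -0.0]
force: [-0.3, 0.3, -0.4]
finger_gap: 0.031
t 35.00 pos [0.4578 0.1594 0.0413] rpy [-180.   -0.   -0.] F [-0.3  0.3 -0.4] gap 0.0310 j7 -48
tool shift cm: -0.01 0.03 0.11 turn -0.0
```

```bash
python3 -m inch '[[0,0,0.1,0,0.8],[0,0,0,0,0.8],[0,0,0,0,0.1],[0,0,0,0,-0.2],[0,0,0,0,-0.2],[0,0,0,0,-0.2],[0,0,-1,0,-0.2],[0,0,-2,0,-0.2]]'
python3 -m inch '[[0,0,-3,0,-0.2],[0,0,-4,0,-0.2],[0,0,-4,0,-0.2],[0,2,-2,0,-0.2],[0,4,0,0,-0.2],[0,5,0,0,-0.2],[0,5,0,0,-0.2],[0,5,0,0,-0.2]]'
python3 -m inch '[[0,5,0,0,-0.2],[0,5,0,0,-0.2],[0,5,0,0,-0.2],[0,3,0,0,-0.2],[0,0,0,0,-0.2],[0,0,0,0,-0.2],[0,0,0,0,-0.2],[0,0,0,0,-0.2]]'
python3 - <<'E'
from h import *
for n in("scene","top"):
    im=bot.camera(n)[:,:,::-1]
    cv2.imwrite(f"pics/f{n}.png",im)
    c=im[130:250,140:300] if n=="scene" else im[155:275,120:245]
    cv2.imwrite(f"pics/f1{n}.png",cv2.resize(c,None,fx=4.5,fy=4.5,interpolation=cv2.INTER_CUBIC))
E
```

```text
t: 36.0
tool_pos: [0.4573, 0.1593, 0.0704]
eef_rot: [180.0, 0.1, -0.0]
force: [-0.6, -0.1, 0.9]
finger_gap: 0.0558
t: 37.0
tool_pos: [0.4572, -0.0521, 0.2009]
eef_rot: [180.0, -0.0, -0.0]
force: [0.2, 1.0, -0.7]
finger_gap: 0.0559
t: 38.0
tool_pos: [0.4576, -0.2297, 0.2003]
eef_rot: [-180.0, -0.0, 0.1]
force: [-0.9, 0.3, -0.8]
finger_gap: 0.0556
```

View pics/f1scene.png

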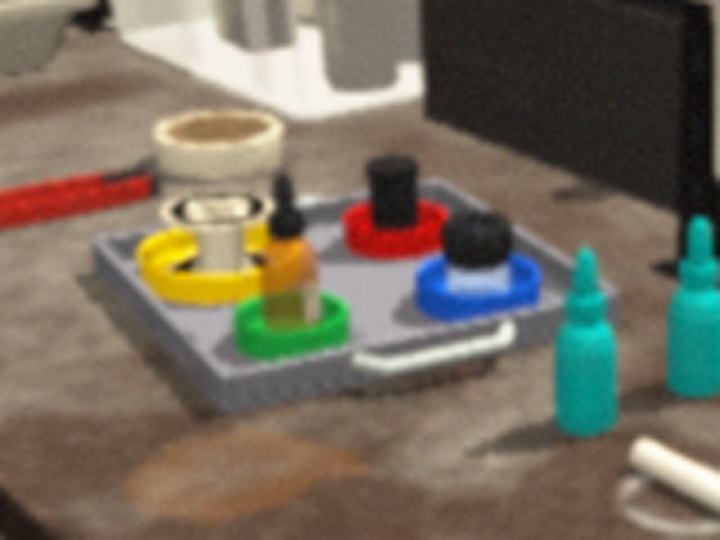

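View pics/f1top.png

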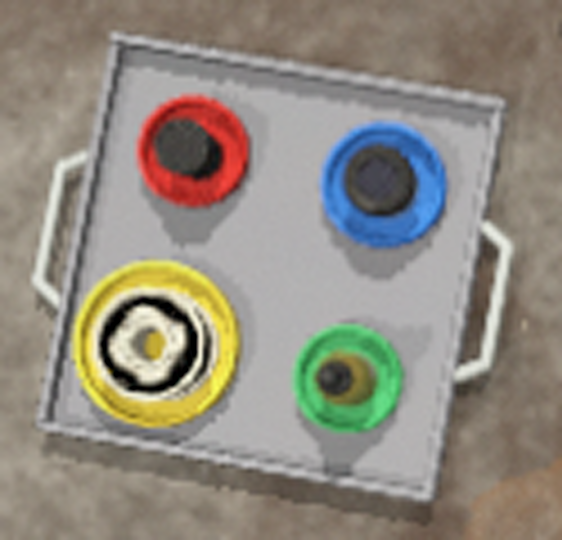

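View pics/fscene.png

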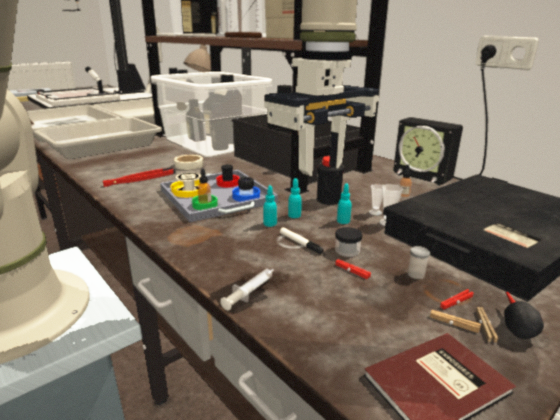

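```bash
python3 - <<'E'
from h import *
C={"red":(.5905,.2538),"blue":(.5712,.1398),"yel":(.4766,.2731),"green":(.4577,.1591)}
for k,a,b,z in (("red",(182,148),(393,166),.061),("blue",(380,180),(478,226),.058),("yel",(149,344),(218,210),.050),("green",(334,377),(283,178),.106)):
    A=cr(a,(120,155),4.5);B=cr(b,(140,130),4.5);p,e=tri(A,B);q=onz("top",A,z)
    print(k,np.round(p,4),"gap %.4f"%e,"offs mm",np.round((p[:2]-C[k])*1000,1),"offs@z",np.round((q[:2]-C[k])*1000,1),"want z",z)
E
```

```text
red [0.5883 0.2519 0.0607] gap 0.0010 offs mm [-2.2 -1.9] offs@z [-2.7 -1.7] want z 0.061
blue [0.5704 0.1377 0.0565] gap 0.0003 offs mm [-0.8 -2.1] offs@z [-1.1 -2.2] want z 0.058
yel [0.4755 0.2709 0.0513] gap 0.0000 offs mm [-1.1 -2.2] offs@z [-1.  -1.8] want z 0.05
green [0.456  0.1549 0.105 ] gap 0.0013 offs mm [-1.7 -4.2] offs@z [-1.2 -4.7] want z 0.106
```

All four are within 5 mm of their cup centres at the expected heights. The pale can and lens case are in place and the arm is clear, so I hand in.

```bash
python3 -c "
from h import *
bot.finish_job()
go(0,0)"
```

```text
the job is handed in; nothing more can be done
the job is handed in; nothing more can be done
```

I put the reel in the yellow cup, the black can in the red, the loupe in the blue and the amber dropper in the green, and handed the job in at about 38 s of the 125 s allowed.

My last two-view check put all four within about 3 mm of their cup centres (dropper tip about 5 mm), with tops within 1.5 mm of the expected heights. All four looked upright. The arm was parked clear at about 0.2 m height.

The pale can and lens case looked upright and unmoved in the final picture; I judged that by eye and did not re-measure them. Before the grasp, the dropper's body and bulb gave x positions 5 mm apart. I used the bulb's, since the jaws close in that direction and centre the bottle. No check failed.

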